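# Hold the specimen box open

## Task

A glass specimen jar has been left standing on the lid of the slide box: take it off with a gentle grip, without dropping or tipping it, and stand it upright in the white tray. Then raise the lid by its bar handle to 50 degrees from closed, so that a colleague can pick out slides from under it, and finish still holding it there, because it falls shut if let go. Leave the dish, the vial and the spatula alone.

Things in the scene. Friction and masses are not known exactly. Their poses are not given: they have to be found in the camera images.
- box: open grey steel slide box, 200 x 200 mm and 70 mm high, fixed to the bench, full of microscope slides. Origin: centre of its underside. Its own +x side carries the hinge of the lid, its -x side is the handle side; z up
- lid (a joint): angle of the box's blue lid (200 x 200 x 8 mm plate, about 0.35 kg) about the hinge along the box's +x rim, in rad: 0 closed (flat), growing as its handle side rises, stop at 1.3; 50 degrees is 0.873. The hinge is nearly frictionless: the lid falls shut from any angle when let go. Closed, the lid's top face is 78.5 mm above the bench
- lid_hinge (a point): a point on the hinge line of the lid, at the middle of the box's +x rim, 70.5 mm above the bench; turns with the lid; its y axis is the hinge line. The lid opens by turning about its +y axis by the right-hand rule
- lid_handle (a point): middle of the steel bar handle on the lid: round bar, 11 mm thick, 110 mm long, parallel to the hinge (along the lid's y), its axis 35 mm above the lid's top face on two thin posts near its ends (94 mm apart), 170 mm from the hinge line measured along the lid (its -x) and 43 mm above the hinge line, measured square to the lid. The bar may turn between the fingers as the lid rises
- jar: round glass specimen jar, amber with a yellow cap, 36 mm across and 60 mm high, about 0.08 kg, standing on the closed lid between handle and hinge. Origin: centre of its underside, z up along its axis. It breaks if the contact forces of all the fingers on it add up to more than 90 N (a gripper set to 20 to 30 N a finger is safe)
- tray: shallow white plastic tray, 150 mm (its x) x 120 mm (its y), rim 15 mm high, walls and floor 4 mm thick, fixed to the bench. Origin: centre of its underside
- dish: closed round petri dish with a green disc, 90 mm across, 14 mm high, a bystander. Origin: centre of its underside
- vial: small white vial with a blue cap, 20 mm across, 44 mm high, standing, a bystander. Origin: centre of its underside
- spatula: steel lab spatula, a flat bar 160 mm long (along its x), 9 mm wide, with a 20 mm wide blade, 5 mm thick, lying flat, a bystander. Origin: middle of its underside
Not all that is in view belongs to the job. Of the things shaped like the jar, the glass one is meant.

How it is judged:
By the outcome, as a careful person would: the job done as asked, in the order asked, and still so for the second after the job is handed in, while the arm keeps its last pose, push and grip.
It also fails if it takes over 64 s, if anything falls off the work surface, if the arm or the gripper's body presses on something with over 40 N, if the wrist force passes 120 N, or if a joint passes its speed limit or range.

## Robot

A 6-joint arm with a two-finger parallel gripper is mounted at the origin on the work surface. World frame = base frame: x ahead of the robot, y to its left, z up, the work surface at z = 0. Lengths are in m, angles in rad, forces in N, time in s.
With the tool pointing down it reaches from about 0.425 to 0.95 m from the base axis. Payload 3.5 kg.
Tool frame: the origin (TCP) lies midway between the tips of the shut fingers; the grasp point (between the pads) lies 19 mm behind it; z points along the fingers, y is the direction in which the jaws open and shut (so a half turn about z gives the same grasp; the last joint's range is limited). The gripper opens to 85 mm and grips with 20 to 120 N. Pads are 22 mm wide; open, the fingers measure 114 mm over their backs; the gripper's body (76 mm by 85 mm) begins 54 mm behind the grasp point. The pads swing forward as they close: fully open they stand 13 mm farther back than shut.
Start: joints at [-0.15, 0.286, 1.577, -0, 1.279, -0.15], TCP at [0.675, 0, 0.231] pointing down, gripper open.
Joint ranges: [-2.77, 2.77], [-0.9, 2.22], [0.21, 2.48], [-1.53, 4.67], [0.24, 2.81], [-2.84, 2.84]. Speed limits (rad/s): [2.79, 2.79, 3.14, 3.14, 3.14, 3.14].

## Interface

Orientations are given as a unit quaternion [x, y, z, w].
In Python, from plant import * gives the robot as it stands.
- The arm moves only by the shell command python3 -m jog 'ROWS' [FORCE]. ROWS is a JSON object of lists of equal length, an entry for each row: "travel": the shift along the world's x, y, z in mm, a list of three; "dr": the turn, a rotation vector about the world's x, y, z in degrees, a list of three; "jaw": the closure in counts, from 0 (fully open) to 255 (shut). In form: {"travel": [[x, y, z], ...], "dr": [[wx, wy, wz], ...], "jaw": [jaw, ...]}. A call has 1 to 5 rows; each row shifts and turns the commanded pose from where the row before left it; what a row does not reach is not made up. A row lasts 1/12 s, in which the tool goes at most 41.7 mm and 7.16 degrees, less where a joint would pass 70% of its speed; a pose out of reach is approached as far as the arm can. A call is refused whole if a number of a shift passes 41.7 or a number of a turn 7.16, either way. A call with a gripper value outside its range is refused whole. The fingers move at their own pace and stop on an object; FORCE is the grip in N (left out, the last holds). Time passes only in rows, so rows that do not move let the fingers close. It gives the time, the measured TCP pose, the force and the opening at its end, in the units of the state.
- get_state(): the state, without advancing time (a new reading comes with each control period).
- read_camera(name): name is "scene" or "side" or "wrist"; returns the picture (480x640x3 uint8, red, green, blue); there is no depth.
- camera_info(name): a dict with "K" (3x3 intrinsics, pixels), "k1" (the pictures are not rectified: a ray, as slopes to the right and down, at radius r is drawn at 1 + k1 r^2 times it, then the intrinsics apply), "R" (3x3) and "t" (3): a world point X has camera coordinates R X + t; the wrist camera has in their place "mount" (4x4, takes a point from camera to tool coordinates, whose origin is the TCP and whose axes are the flange's). Camera axes: x right, y down, z forward; pixel columns grow to the right and rows downward; lengths in m; the calibration is good to about 2 mm. A picture is of the moment at which its call begins: read the wrist's pose just before it. camera_info takes no time and is no camera call.
- sign_off(): hands the job in, once; it reports no verdict.
The state is a dict: "time": time; "qpos": joint angles; "dq": joint speeds; "joint_efforts": joint torques, N m; "eef_pos": TCP position; "tcp_rot": TCP orientation; "contact_force": force on the tool from outside, world axes, zero at the start; "wrist_torque": the same for the moment, N m; "opening": opening from 0.0 (shut) to 1.0 (fully open).
Only numpy, scipy, OpenCV 4.12 (cv2) and the standard library are available. Lean on these libraries where they do the work, as an engineer would, in place of code of your own. Each camera call takes 0.05 s, during which the arm holds its last target. There are 200 camera calls.

## Working session

There is one attempt and no reset: what is moved stays moved. The work goes in short steps, Python scripts to look and compute and a shell command to move; the robot and the scene stay as the last step left them, time stands still between calls to the robot, and variables do not carry over. Pictures are saved under pics/ and viewed, about 8 in all and at most 12, crops included, and the job is handed in when it is done.

```bash
mkdir -p pics; ls
python3 - <<'E'
from plant import *
import cv2,numpy as np
s=get_state();print(s)
for n in ("scene","side","wrist"):
    cv2.imwrite(f"pics/{n}0.png",read_camera(n)[:,:,::-1]); 
    print(n,{k:np.round(v,4).tolist() for k,v in camera_info(n).items()})
E
```

```text
pics
{'time': 0.0, 'qpos': array([-1.50001098e-01,  2.87203192e-01,  1.57814748e+00,  2.39743756e-05,
        1.27861119e+00, -1.49949211e-01]), 'dq': array([ 0.00112572,  0.00108886,  0.00134995, -0.0020426 , -0.00091853,
       -0.00010805]), 'joint_efforts': array([-1.79628755e-04, -4.05981302e+01, -2.92628127e+01, -1.54224781e-04,
        5.81841552e-03,  3.74769741e-06]), 'eef_pos': array([6.74353495e-01, 1.32350526e-04, 2.29938145e-01]), 'tcp_rot': array([ 7.07127081e-01,  7.07085489e-01, -6.93847585e-04, -9.60203267e-04]), 'contact_force': array([ 0.16047665,  0.25971118, -0.12079595]), 'wrist_torque': array([ 0.02198072,  0.03929167, -0.02488521]), 'opening': 0.9982451675583741}
scene {'K': [[466.2517, 0.0, 320.6139], [0.0, 466.2517, 236.9813], [0.0, 0.0, 1.0]], 'k1': -0.0223, 'R': [[0.4223, 0.9064, -0.0121], [0.5508, -0.2672, -0.7907], [-0.7199, 0.3273, -0.6121]], 't': [-0.2114, -0.2594, 1.3166]}
side {'K': [[591.4749, 0.0, 318.5075], [0.0, 591.4749, 242.9461], [0.0, 0.0, 1.0]], 'k1': -0.1042, 'R': [[0.7757, -0.6311, 0.0031], [-0.4863, -0.6009, -0.6343], [0.4022, 0.4905, -0.773]], 't': [-0.4443, 0.3214, 1.0633]}
wrist {'K': [[394.5965, 0.0, 318.8823], [0.0, 394.5965, 241.1822], [0.0, 0.0, 1.0]], 'k1': -0.0798, 'mount': [[0.0002, -0.9543, -0.2989, 0.077], [1.0, -0.0001, 0.0009, -0.0001], [-0.0009, -0.2989, 0.9543, -0.1411], [0.0, 0.0, 0.0, 1.0]]}
```

View pics/scene0.png

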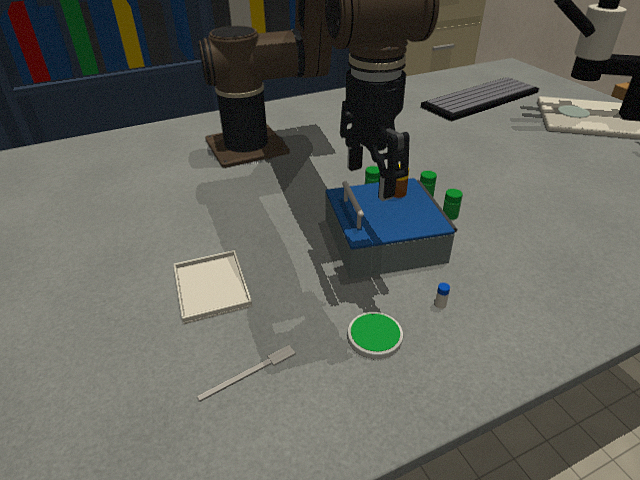

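View pics/side0.png

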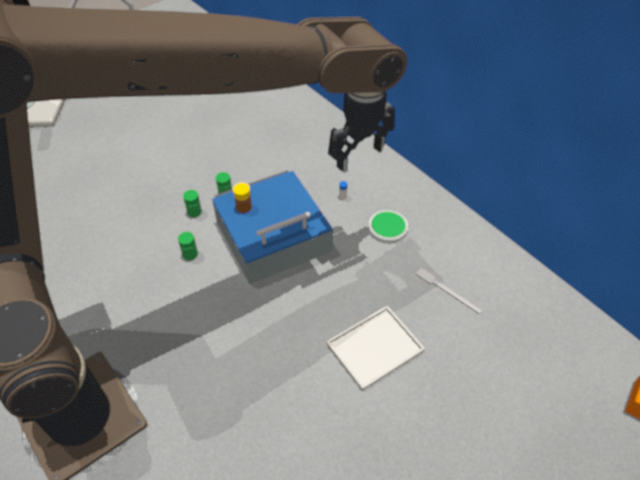

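Scene picture: the jar is at about (400,187), partly hidden by the gripper, with the handle at (353,205), tray at (212,285), dish (376,333), vial (442,295) and spatula (245,373). Side picture: jar cap at (242,189), handle (285,227), tray (375,347). 

Candidates: amber jar with yellow cap, standing on the lid, side (242,197). Green decoys on the bench, side (224,182), (192,203) and (188,245). By the description I choose the amber one.

```bash
cat > h.py <<'E'
import numpy as np, cv2
from plant import *
from scipy.spatial.transform import Rotation as Rn
def ext(n,s=None):
    c=camera_info(n)
    if n!="wrist": return c,np.array(c["R"]),np.array(c["t"])
    s=s or get_state(); T=np.eye(4); T[:3,:3]=Rn.from_quat(s["tcp_rot"]).as_matrix(); T[:3,3]=s["eef_pos"]
    I=np.linalg.inv(T@np.array(c["mount"])); return c,I[:3,:3],I[:3,3]
def ray(n,px,s=None):
    c,R,t=ext(n,s); K=np.array(c["K"])
    p=cv2.undistortPoints(np.array([[px]],float),K,np.array([c["k1"],0,0,0.]))[0,0]  # r^2 model, iterative inverse
    d=R.T@np.array([p[0],p[1],1]); return -R.T@t,d/np.linalg.norm(d)
def onz(n,px,z,s=None):
    o,d=ray(n,px,s); return o+d*(z-o[2])/d[2]
def tri(*rays):
    A=sum(np.eye(3)-np.outer(d,d) for o,d in rays); b=sum((np.eye(3)-np.outer(d,d))@o for o,d in rays)
    return np.linalg.solve(A,b)
def proj(n,X,s=None):
    c,R,t=ext(n,s); x=R@np.array(X)+t; a=x[:2]/x[2]; a=a*(1+c["k1"]*a@a); return np.array(c["K"])[:2,:2]@a+np.array(c["K"])[:2,2]
E
python3 - <<'E'
from h import *
np.set_printoptions(precision=4,suppress=True)
print("jarcap",onz("side",(242,189),.1385))
for a in [(214,206),(293,174),(331,228),(247,262)]: print("lid side",onz("side",a,.0785))
for a in [(326,186),(418,182),(454,231),(346,246)]: print("lid scene",onz("scene",a,.0785))
print("handle ends",tri(ray("side",(262,233)),ray("scene",(346,185))),tri(ray("side",(309,218)),ray("scene",(361,222))))
for a in [(328,346),(387,309),(423,348),(364,386)]: print("tray side",onz("side",a,.015))
for a in [(174,262),(237,252),(250,300),(183,320)]: print("tray scene",onz("scene",a,.015))
print("dish",onz("scene",(376,333),.014),"vial",onz("scene",(443,288),.044),"spat",onz("scene",(200,398),.003),onz("scene",(294,350),.003))
for a in [(224,178),(192,198),(187,239)]: print("green",onz("side",a,.05))
E
```

```text
jarcap [0.5032 0.1704 0.1385]
lid side [0.4549 0.2187 0.0785]
lid side [0.6507 0.189  0.0785]
lid side [0.6134 0.0083 0.0785]
lid side [0.4229 0.0455 0.0785]
lid scene [0.4136 0.0542 0.0785]
lid scene [0.4854 0.2382 0.0785]
lid scene [0.6598 0.1983 0.0785]
lid scene [ 0.6121 -0.0012  0.0785]
handle ends [0.4775 0.0667 0.1114] [0.5835 0.0447 0.0986]
tray side [ 0.4509 -0.179   0.015 ]
tray side [ 0.5986 -0.189   0.015 ]
tray side [ 0.5911 -0.2994  0.015 ]
tray side [ 0.4486 -0.2865  0.015 ]
tray scene [ 0.4422 -0.2842  0.015 ]
tray scene [ 0.466  -0.1654  0.015 ]
tray scene [ 0.6032 -0.1836  0.015 ]
tray scene [ 0.5992 -0.2998  0.015 ]
dish [ 0.7617 -0.0227  0.014 ] vial [0.747  0.1148 0.044 ] spat [ 0.7496 -0.3092  0.003 ] [ 0.7278 -0.1526  0.003 ]
green [0.5336 0.305  0.05  ]
green [0.4405 0.2969 0.05  ]
green [0.3681 0.1984 0.05  ]
```

View pics/wrist0.png

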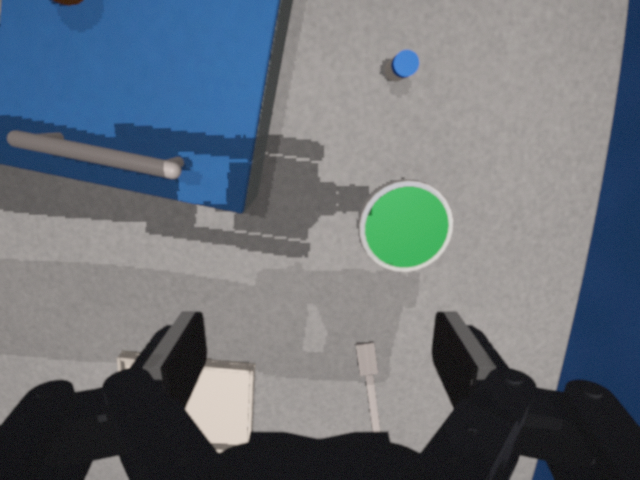

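Wrist picture: handle from (15,138) to (172,170), dish (406,226), vial (405,63), tray corner (185,400). The jar is cut off at the top edge. The handle side faces world -y and the box yaw is about 80°. Next I go above the jar and look from close by.

```bash
python3 -m jog '{"travel":[[-35,30,4],[-35,30,4],[-34,30,4],[-34,30,4],[-34,30,4]],"dr":[[0,0,0],[0,0,0],[0,0,0],[0,0,0],[0,0,0]],"jaw":[0,0,0,0,0]}' 25
python3 -m jog '{"travel":[[0,0,0],[0,0,0],[0,0,0]],"dr":[[0,0,0],[0,0,0],[0,0,0]],"jaw":[0,0,0]}'
python3 - <<'E'
from h import *
s=get_state(); im=read_camera("wrist"); cv2.imwrite("pics/w1.png",im[:,:,::-1]); print(s["eef_pos"],s["qpos"])
np.savez("w1.npz",p=s["eef_pos"],q=s["tcp_rot"])
E
```

```text
time: 0.57
eef_pos: [0.5168, 0.1373, 0.249]
tcp_rot: [0.707, 0.707, -0.0, -0.0]
contact_force: [0.6, 0.5, 0.7]
opening: 1.001
time: 0.82
eef_pos: [0.5187, 0.1365, 0.2496]
tcp_rot: [0.707, 0.707, 0.0, 0.0]
contact_force: [0.2, -0.4, 0.8]
opening: 1.001
[0.5186972  0.13646408 0.24964442] [ 6.81804890e-02 -3.58545173e-02  1.89779988e+00 -3.79528136e-04
  1.27893999e+00  6.77320098e-02]
```

View pics/w1.png

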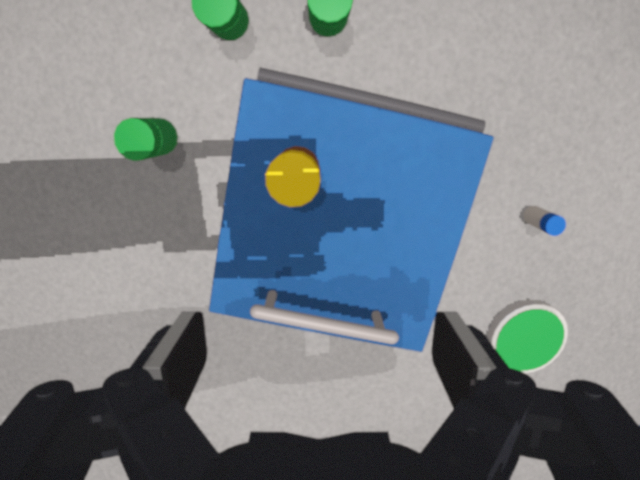

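This wrist view is close enough to confirm the choice: amber jar, yellow cap at (293,178), standing on the lid. Lid corners are (246,80), (492,137), (423,350) and (210,311). The handle bar runs from (255,312) to (394,338). The green decoys are all off the lid.

Run:
```python
from h import *
np.set_printoptions(precision=4,suppress=True)
d=np.load("w1.npz"); s=dict(eef_pos=d["p"],tcp_rot=d["q"])
print("jar tri",tri(ray("wrist",(293,178),s),ray("side",(242,188.5))),"onz",onz("wrist",(293,178),.1385,s))
L=[onz("wrist",p,.0785,s) for p in [(246,80),(492,137),(423,350),(210,311)]]; print("lid",np.array(L),np.mean(L,0))
x=(L[0]+L[1]-L[2]-L[3]); print("yaw from x",np.degrees(np.arctan2(x[1],x[0])))
H=[onz("wrist",p,.1135,s) for p in [(255,312),(394,338)]]; print("handle",np.array(H),np.mean(H,0)); v=H[1]-H[0]; print(np.degrees(np.arctan2(v[1],v[0])),np.linalg.norm(v))
print("handle tri",tri(ray("wrist",(324.5,325),s),ray("side",(285.5,225.5)),ray("scene",(353.5,203))))
```

```text
jar tri [0.5038 0.1754 0.1353] onz [0.5023 0.1768 0.1385]
lid [[0.4645 0.2416 0.0785]
 [0.6543 0.2011 0.0785]
 [0.6149 0.0108 0.0785]
 [0.4226 0.0509 0.0785]] [0.5391 0.1261 0.0785]
yaw from x 77.9471390391487
handle [[0.4689 0.0685 0.1135]
 [0.5794 0.045  0.1135]] [0.5242 0.0568 0.1135]
-11.976085007337472 0.11298163943158915
handle tri [0.5275 0.055  0.1054]
```

```bash
python3 -m jog '{"travel":[[-8,20,0],[-8,19,0],[0,0,-25],[0,0,-25],[0,0,0]],"dr":[[0,0,0],[0,0,0],[0,0,0],[0,0,0],[0,0,0]],"jaw":[0,0,0,0,0]}' 25
python3 -m jog '{"travel":[[0,0,-25],[0,0,-25],[0,0,-20],[0,0,-10],[0,0,0]],"dr":[[0,0,0],[0,0,0],[0,0,0],[0,0,0],[0,0,0]],"jaw":[0,0,0,0,0]}'
python3 -m jog '{"travel":[[0,0,0],[0,0,0]],"dr":[[0,0,0],[0,0,0]],"jaw":[0,0]}'
python3 - <<'E'
from h import *
im=read_camera("side"); cv2.imwrite("pics/s2.png",cv2.resize(im[120:300,150:390,::-1],None,fx=3,fy=3))
E
```

```text
time: 1.28
eef_pos: [0.5003, 0.1742, 0.1938]
tcp_rot: [0.708, 0.707, -0.004, -0.003]
contact_force: [-0.3, 0.5, -0.6]
opening: 1.001
time: 1.7
eef_pos: [0.5017, 0.1745, 0.1172]
tcp_rot: [0.708, 0.707, -0.002, -0.002]
contact_force: [0.5, 0.2, 0.8]
opening: 0.999
time: 1.87
eef_pos: [0.5042, 0.1754, 0.1214]
tcp_rot: [0.707, 0.707, 0.001, 0.001]
contact_force: [-0.4, -0.4, 0.6]
opening: 1.0
```

View pics/s2.png

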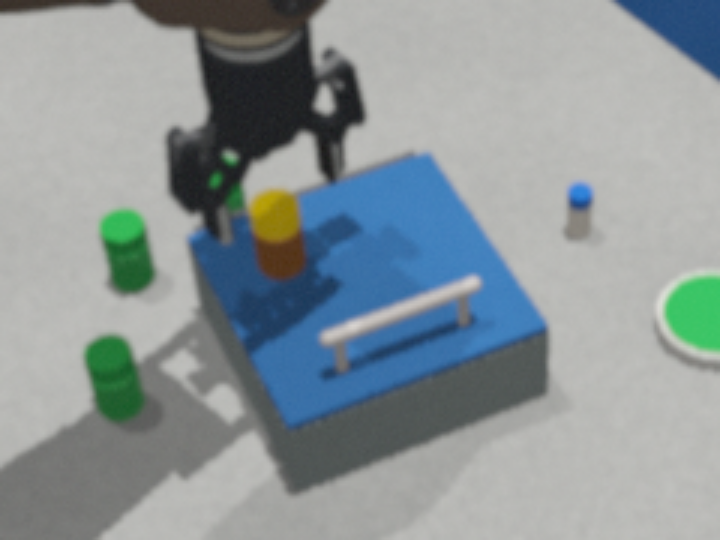

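The crop shows the open fingers straddling the amber jar, still a bit high. I go 28 mm lower and close gently.

```bash
python3 -m jog '{"travel":[[0,0,-10],[0,0,-10],[0,0,-8],[0,0,0],[0,0,0]],"dr":[[0,0,0],[0,0,0],[0,0,0],[0,0,0],[0,0,0]],"jaw":[0,0,0,0,0]}' 25
python3 -m jog '{"travel":[[0,0,0],[0,0,0],[0,0,0],[0,0,0],[0,0,0]],"dr":[[0,0,0],[0,0,0],[0,0,0],[0,0,0],[0,0,0]],"jaw":[60,100,140,180,220]}' 25
python3 -m jog '{"travel":[[0,0,0],[0,0,0],[0,0,0],[0,0,0],[0,0,0]],"dr":[[0,0,0],[0,0,0],[0,0,0],[0,0,0],[0,0,0]],"jaw":[255,255,255,255,255]}' 25
```

```text
time: 2.33
eef_pos: [0.5017, 0.1753, 0.0903]
tcp_rot: [0.707, 0.707, -0.001, -0.001]
contact_force: [0.7, 0.7, 0.4]
opening: 0.998
time: 2.75
eef_pos: [0.5029, 0.1755, 0.092]
tcp_rot: [0.707, 0.707, 0.0, 0.0]
contact_force: [0.1, -0.3, 2.1]
opening: 0.412
time: 3.17
eef_pos: [0.5029, 0.1755, 0.092]
tcp_rot: [0.707, 0.707, 0.0, 0.0]
contact_force: [-0.3, -1.1, 4.2]
opening: 0.413
```

```bash
Z='"dr":[[0,0,0],[0,0,0],[0,0,0],[0,0,0],[0,0,0]]'; python3 -m jog '{"travel":[[0,0,3],[0,0,6],[0,0,12],[0,0,16],[0,0,16]],"dr":[[0,0,0],[0,0,0],[0,0,0],[0,0,0],[0,0,0]],"jaw":[255,255,255,255,255]}' 25
python3 -m jog '{"travel":[[0,0,16],[0,0,16],[0,0,10],[0,0,5],[0,0,0]],"dr":[[0,0,0],[0,0,0],[0,0,0],[0,0,0],[0,0,0]],"jaw":[255,255,255,255,255]}' 25
python3 - <<'E'
from h import *
im=read_camera("side"); cv2.imwrite("pics/s3.png",cv2.resize(im[80:400,150:470,::-1],None,fx=1.8,fy=1.8))
E
```

```text
time: 3.58
eef_pos: [0.5022, 0.1754, 0.1453]
tcp_rot: [0.707, 0.707, -0.0, -0.0]
contact_force: [0.6, 0.2, -1.3]
opening: 0.411
time: 4.0
eef_pos: [0.5033, 0.1756, 0.1932]
tcp_rot: [0.707, 0.707, 0.001, 0.001]
contact_force: [0.0, 0.9, -0.4]
opening: 0.417
```

View pics/s3.png

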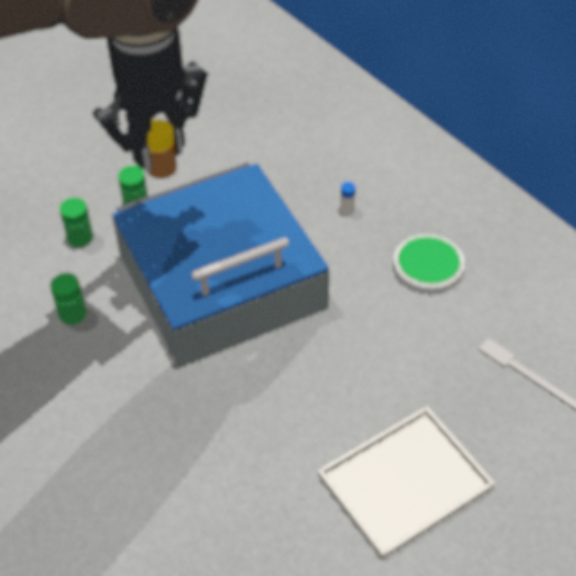

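The jar is held clear of the lid, upright at crop (160,148). Carrying it to the tray.

```bash
python3 -m jog '{"travel":[[0,-4,0],[0,-8,0],[0,-14,0],[1,-20,0],[1,-22,0]],"dr":[[0,0,0],[0,0,0],[0,0,0],[0,0,0],[0,0,0]],"jaw":[255,255,255,255,255]}' 25
python3 -m jog '{"travel":[[1,-24,0],[1,-24,0],[1,-24,0],[1,-24,0],[1,-24,0]],"dr":[[0,0,0],[0,0,0],[0,0,0],[0,0,0],[0,0,0]],"jaw":[255,255,255,255,255]}' 25
python3 -m jog '{"travel":[[1,-24,0],[1,-24,0],[1,-24,0],[1,-24,0],[1,-24,0]],"dr":[[0,0,0],[0,0,0],[0,0,0],[0,0,0],[0,0,0]],"jaw":[255,255,255,255,255]}' 25
python3 -m jog '{"travel":[[1,-24,0],[1,-20,0],[1,-14,0],[0,-7,0],[0,-3,0]],"dr":[[0,0,0],[0,0,0],[0,0,0],[0,0,0],[0,0,0]],"jaw":[255,255,255,255,255]}' 25
python3 -m jog '{"travel":[[0,0,0],[0,0,0]],"dr":[[0,0,0],[0,0,0]],"jaw":[255,255]}' 25
python3 - <<'E'
from h import *
s=get_state(); im=read_camera("wrist"); cv2.imwrite("pics/w4.png",im[:,:,::-1])
np.savez("w4.npz",p=s["eef_pos"],q=s["tcp_rot"]); print(s["eef_pos"])
E
```

```text
time: 4.47
eef_pos: [0.5038, 0.1066, 0.1903]
tcp_rot: [0.707, 0.708, -0.001, -0.001]
contact_force: [0.3, 0.2, -0.2]
opening: 0.414
time: 4.88
eef_pos: [0.5087, -0.0142, 0.1904]
tcp_rot: [0.707, 0.707, -0.001, -0.001]
contact_force: [0.2, -0.5, -0.8]
opening: 0.411
time: 5.3
eef_pos: [0.5136, -0.1342, 0.1903]
tcp_rot: [0.707, 0.707, -0.0, -0.001]
contact_force: [1.3, 0.6, -0.9]
opening: 0.415
time: 5.72
eef_pos: [0.5171, -0.2015, 0.1908]
tcp_rot: [0.708, 0.707, -0.0, -0.001]
contact_force: [0.7, -0.2, -0.9]
opening: 0.416
time: 5.88
eef_pos: [0.5174, -0.1998, 0.1912]
tcp_rot: [0.707, 0.707, 0.0, -0.0]
contact_force: [0.4, 0.1, -0.8]
opening: 0.407
[ 0.51738437 -0.1997954   0.19119243]
```

View pics/w4.png

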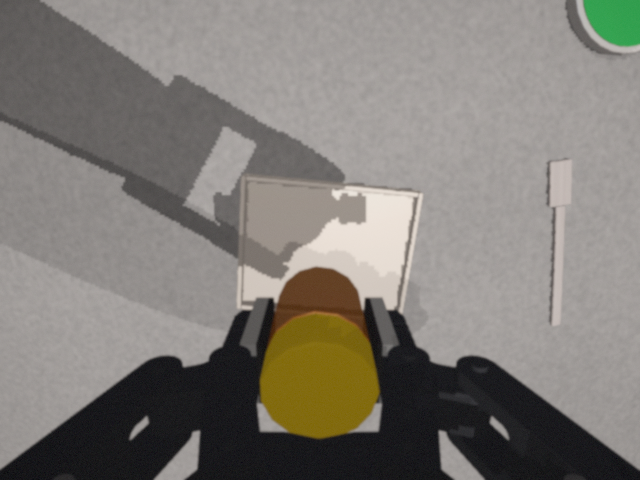

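Tray rim top corners are at (243,178) and (421,193). The jar is upright between the pads.

Run:
```python
from h import *
d=np.load("w4.npz"); s=dict(eef_pos=d["p"],tcp_rot=d["q"])
a,b=[onz("wrist",p,.015,s) for p in [(243,178),(421,193)]]
v=(b-a)/np.linalg.norm(b-a); n=np.array([v[1],-v[0],0]); print(a,b,np.linalg.norm(b-a),"centre",(a+b)/2+.06*n)
print("tri",tri(ray("wrist",(243,178),s),ray("side",(328,346))),tri(ray("wrist",(421,193),s),ray("side",(387,309))))
```

```text
[ 0.45624108 -0.16863843  0.015     ] [ 0.60082784 -0.18068445  0.015     ] 0.14508768944047176 centre [ 0.52355291 -0.23445429  0.015     ]
tri [ 0.45481962 -0.17186557  0.00110798] [ 0.60487117 -0.18335153  0.00170244]
```

```bash
python3 -m jog '{"travel":[[2,-10,0],[2,-16,0],[2,-10,0],[0,0,-12],[0,0,-22]],"dr":[[0,0,0],[0,0,0],[0,0,0],[0,0,0],[0,0,0]],"jaw":[255,255,255,255,255]}' 25
python3 -m jog '{"travel":[[0,0,-26],[0,0,-26],[0,0,-26],[0,0,-22],[0,0,-14]],"dr":[[0,0,0],[0,0,0],[0,0,0],[0,0,0],[0,0,0]],"jaw":[255,255,255,255,255]}' 25
python3 -m jog '{"travel":[[0,0,-8],[0,0,-5],[0,0,0],[0,0,0],[0,0,0]],"dr":[[0,0,0],[0,0,0],[0,0,0],[0,0,0],[0,0,0]],"jaw":[255,255,255,255,255]}' 25
```

```text
time: 6.35
eef_pos: [0.5256, -0.2389, 0.1598]
tcp_rot: [0.708, 0.707, 0.001, 0.003]
contact_force: [-0.7, -0.3, -1.0]
opening: 0.413
time: 6.77
eef_pos: [0.5216, -0.2355, 0.0395]
tcp_rot: [0.707, 0.707, -0.0, -0.003]
contact_force: [-0.4, 0.5, -0.9]
opening: 0.411
time: 7.18
eef_pos: [0.5245, -0.2372, 0.0318]
tcp_rot: [0.707, 0.707, 0.0, 0.001]
contact_force: [-0.1, -0.3, -1.6]
opening: 0.416
```

```bash
python3 -m jog '{"travel":[[0,0,-3],[0,0,-3],[0,0,-3],[0,0,0],[0,0,0]],"dr":[[0,0,0],[0,0,0],[0,0,0],[0,0,0],[0,0,0]],"jaw":[255,255,255,255,255]}' 25
python3 -m jog '{"travel":[[0,0,-2],[0,0,-1.5],[0,0,0],[0,0,0]],"dr":[[0,0,0],[0,0,0],[0,0,0],[0,0,0]],"jaw":[255,255,255,255]}' 25
```

```text
time: 7.6
eef_pos: [0.5234, -0.2364, 0.0212]
tcp_rot: [0.707, 0.707, -0.0, -0.0]
contact_force: [-0.7, 0.2, -1.0]
opening: 0.413
time: 7.93
eef_pos: [0.5235, -0.2365, 0.0178]
tcp_rot: [0.707, 0.707, -0.0, -0.0]
contact_force: [0.6, -0.7, -1.2]
opening: 0.415
```

```bash
for i in 1; do python3 -m jog '{"travel":[[0,0,-1],[0,0,0],[0,0,0]],"dr":[[0,0,0],[0,0,0],[0,0,0]],"jaw":[255,255,255]}' 25; done
python3 -m jog '{"travel":[[0,0,-1],[0,0,0],[0,0,0]],"dr":[[0,0,0],[0,0,0],[0,0,0]],"jaw":[255,255,255]}' 25
```

```text
time: 8.18
eef_pos: [0.5238, -0.2367, 0.0175]
tcp_rot: [0.707, 0.707, -0.0, 0.0]
contact_force: [-0.8, 1.8, 2.7]
opening: 0.411
time: 8.43
eef_pos: [0.5238, -0.2367, 0.0175]
tcp_rot: [0.707, 0.707, -0.0, -0.0]
contact_force: [-3.4, 2.2, 9.0]
opening: 0.418
```

Contact is felt at 17.5 mm, as expected. I ease off, release and rise.

```bash
python3 -m jog '{"travel":[[0,0,1],[0,0,0],[0,0,0],[0,0,0],[0,0,0]],"dr":[[0,0,0],[0,0,0],[0,0,0],[0,0,0],[0,0,0]],"jaw":[255,140,110,70,30]}' 25
python3 -m jog '{"travel":[[0,0,0],[0,0,0],[0,0,0],[0,0,5],[0,0,10]],"dr":[[0,0,0],[0,0,0],[0,0,0],[0,0,0],[0,0,0]],"jaw":[0,0,0,0,0]}' 25
python3 -m jog '{"travel":[[0,0,20],[0,0,30],[0,0,35],[0,0,35],[0,0,35]],"dr":[[0,0,0],[0,0,0],[0,0,0],[0,0,0],[0,0,0]],"jaw":[0,0,0,0,0]}' 25
python3 -m jog '{"travel":[[0,0,35],[0,0,20],[0,35,0],[0,35,0],[0,35,0]],"dr":[[0,0,0],[0,0,0],[0,0,0],[0,0,0],[0,0,0]],"jaw":[0,0,0,0,0]}' 25
python3 - <<'E'
from h import *
im=read_camera("side"); cv2.imwrite("pics/s5.png",cv2.resize(im[80:400,190:510,::-1],None,fx=1.8,fy=1.8)); print(get_state()["qpos"])
E
```

```text
time: 8.85
eef_pos: [0.5235, -0.2365, 0.0167]
tcp_rot: [0.707, 0.707, -0.0, -0.0]
contact_force: [0.5, -0.1, -0.3]
opening: 0.838
time: 9.27
eef_pos: [0.5226, -0.2359, 0.0312]
tcp_rot: [0.707, 0.707, -0.0, -0.002]
contact_force: [-0.7, -0.4, 0.2]
opening: 0.998
time: 9.68
eef_pos: [0.5234, -0.2364, 0.1897]
tcp_rot: [0.707, 0.707, 0.0, 0.0]
contact_force: [-0.0, 0.1, 0.1]
opening: 0.999
time: 10.1
eef_pos: [0.5237, -0.131, 0.2441]
tcp_rot: [0.708, 0.706, 0.001, 0.001]
contact_force: [0.7, 0.4, -1.0]
opening: 1.0
[-0.42524385 -0.02732301  1.90089649  0.0045901   1.26839695 -0.42924916]
```

View pics/s5.png

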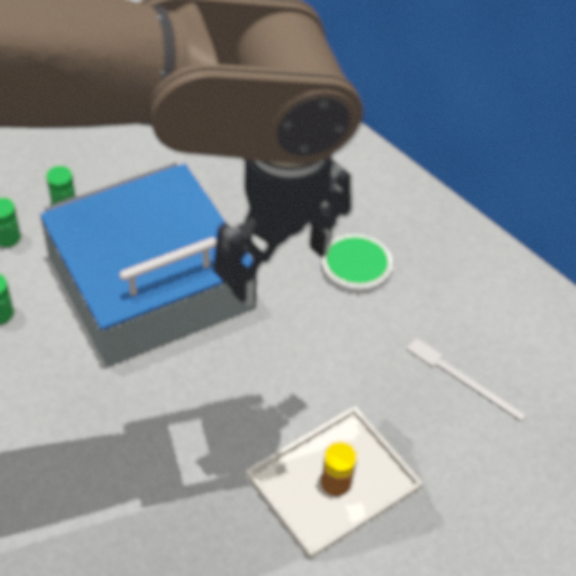

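The jar stands upright in the tray at crop (340,470). The lid, dish and spatula are undisturbed; the vial is hidden behind the gripper here. Now I turn the tool 78° about z and go above the handle.

```bash
python3 -m jog '{"travel":[[0,17,0],[0,17,0],[0,17,0],[0,17,0],[0,17,0]],"dr":[[0,0,7],[0,0,7],[0,0,7],[0,0,7],[0,0,7]],"jaw":[0,0,0,0,0]}' 25
python3 -m jog '{"travel":[[0,17,0],[0,17,0],[0,17,0],[0,17,0],[0,17,0]],"dr":[[0,0,7],[0,0,7],[0,0,7],[0,0,7],[0,0,7]],"jaw":[0,0,0,0,0]}' 25
python3 -m jog '{"travel":[[0,18,0],[0,0,0],[0,0,0],[0,0,0]],"dr":[[0,0,7],[0,0,1],[0,0,0],[0,0,0]],"jaw":[0,0,0,0]}' 25
python3 - <<'E'
from h import *
s=get_state(); im=read_camera("wrist"); cv2.imwrite("pics/w6.png",im[:,:,::-1])
np.savez("w6.npz",p=s["eef_pos"],q=s["tcp_rot"]); print(s["eef_pos"],s["qpos"],Rn.from_quat(s["tcp_rot"]).as_matrix().round(3))
E
```

```text
time: 10.57
eef_pos: [0.5235, -0.0458, 0.2431]
tcp_rot: [0.459, 0.888, 0.0, 0.001]
contact_force: [-0.4, 0.7, 0.8]
opening: 1.003
time: 10.98
eef_pos: [0.5235, 0.0392, 0.2431]
tcp_rot: [0.171, 0.985, 0.0, 0.001]
contact_force: [0.2, -0.9, -0.3]
opening: 0.998
time: 11.32
eef_pos: [0.5237, 0.056, 0.2426]
tcp_rot: [0.105, 0.994, -0.0, 0.0]
contact_force: [-0.1, -0.4, -0.0]
opening: 1.003
[0.5236524  0.05595184 0.24256406] [-8.60946981e-02 -5.29538119e-02  1.92735760e+00 -5.35569721e-04
  1.26642014e+00 -1.44543231e+00] [[-0.978  0.21   0.001]
 [ 0.21   0.978 -0.001]
 [-0.001 -0.    -1.   ]]
```

View pics/w6.png

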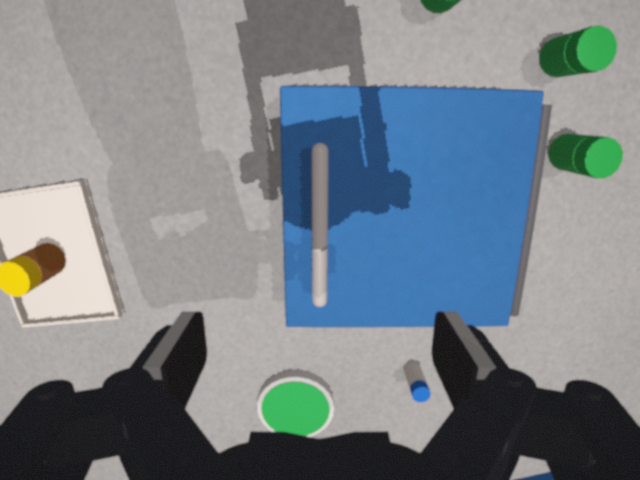

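The bar is vertical in the image, from (320,146) to (320,302), and centred on column 320, so the jaws are well aligned.

Run:
```python
from h import *
L=lambda f:(lambda d:dict(eef_pos=d["p"],tcp_rot=d["q"]))(np.load(f))
a,b=L("w1.npz"),L("w6.npz")
P=[tri(ray("wrist",p,a),ray("wrist",q,b)) for p,q in [((255,312),(320,146)),((394,338),(320,302))]]
print(np.array(P),np.mean(P,0)); print([onz("wrist",q,.1135,b) for q in [(320,146),(320,302)]])
```

```text
[[0.46812218 0.06887194 0.11423423]
 [0.5792453  0.0453991  0.11473637]] [0.52368374 0.05713552 0.1144853 ]
[array([0.46670136, 0.06956487, 0.1135    ]), array([0.57923749, 0.04555014, 0.1135    ])]
```

```bash
python3 -m jog '{"travel":[[0,1,-15],[0,0,-30],[0,0,-30],[0,0,-25],[0,0,-15]],"dr":[[0,0,0],[0,0,0],[0,0,0],[0,0,0],[0,0,0]],"jaw":[0,0,0,0,0]}' 60
python3 -m jog '{"travel":[[0,0,-15],[0,0,-10],[0,0,-7],[0,0,0],[0,0,0]],"dr":[[0,0,0],[0,0,0],[0,0,0],[0,0,0],[0,0,0]],"jaw":[0,0,0,0,0]}' 60
python3 -m jog '{"travel":[[0,0,0],[0,0,0],[0,0,0],[0,0,0],[0,0,0]],"dr":[[0,0,0],[0,0,0],[0,0,0],[0,0,0],[0,0,0]],"jaw":[80,140,200,220,235]}' 60
python3 -m jog '{"travel":[[0,0,0],[0,0,0],[0,0,0],[0,0,0],[0,0,0]],"dr":[[0,0,0],[0,0,0],[0,0,0],[0,0,0],[0,0,0]],"jaw":[255,255,255,255,255]}' 60
```

```text
time: 11.78
eef_pos: [0.5218, 0.0565, 0.1238]
tcp_rot: [0.106, 0.994, -0.0, -0.002]
contact_force: [-0.4, -0.0, -0.1]
opening: 1.0
time: 12.2
eef_pos: [0.5239, 0.0571, 0.0954]
tcp_rot: [0.105, 0.994, -0.0, 0.0]
contact_force: [0.2, 0.8, -0.4]
opening: 0.998
time: 12.62
eef_pos: [0.5238, 0.0575, 0.0955]
tcp_rot: [0.104, 0.995, -0.0, 0.0]
contact_force: [0.6, -0.5, -0.5]
opening: 0.3
time: 13.03
eef_pos: [0.5234, 0.0564, 0.0954]
tcp_rot: [0.104, 0.995, -0.001, -0.0]
contact_force: [-2.0, -5.3, 3.2]
opening: 0.106
```

Gripped: 9 mm opening on the 11 mm bar. Next, work out the arc rows, with the tool turning along with the lid.

Run:
```python
import numpy as np
u=np.array([np.cos(np.radians(78)),np.sin(np.radians(78)),0]); z=np.array([0,0,1.])
f=lambda t:(-170*np.cos(t)+24.5*np.sin(t))*u+(170*np.sin(t)+24.5*np.cos(t))*z
g=np.radians(np.arange(0,51,2.5)); P=np.array([f(t) for t in g]); print(np.diff(P,axis=0).round(1).tolist()); print(P[-1]-P[0]); print("dr",2.5*np.array([-u[1],u[0]]))
```

```text
[[0.3, 1.2, 7.4], [0.3, 1.5, 7.3], [0.4, 1.8, 7.3], [0.5, 2.1, 7.2], [0.5, 2.4, 7.1], [0.6, 2.7, 7.0], [0.6, 3.0, 6.8], [0.7, 3.3, 6.7], [0.8, 3.6, 6.5], [0.8, 3.9, 6.4], [0.9, 4.1, 6.2], [0.9, 4.4, 6.0], [1.0, 4.7, 5.8], [1.0, 4.9, 5.6], [1.1, 5.1, 5.3], [1.1, 5.4, 5.1], [1.2, 5.6, 4.9], [1.2, 5.8, 4.6], [1.3, 6.0, 4.4], [1.3, 6.1, 4.1]]
[ 16.52777254  77.75705632 121.47585177]
dr [-2.445369    0.51977923]
```

```bash
python3 -m jog '{"travel":[[0.3,1.2,7.4],[0.3,1.5,7.3],[0.4,1.8,7.3],[0,0,0],[0,0,0]],"dr":[[-2.45,0.52,0],[-2.45,0.52,0],[-2.45,0.52,0],[0,0,0],[0,0,0]],"jaw":[255,255,255,255,255]}' 60
python3 - <<'E'
from h import *
s=get_state(); print(s["qpos"],s["wrist_torque"],Rn.from_quat(s["tcp_rot"]).as_matrix()[:,2])
E
```

```text
time: 13.45
eef_pos: [0.5244, 0.0609, 0.1173]
tcp_rot: [0.103, 0.992, -0.067, -0.007]
contact_force: [-1.5, -7.0, 1.3]
opening: 0.104
[-0.01374544  0.11794493  2.00087175 -0.15179558  1.05413192 -1.29959503] [-0.8669564   0.21087525 -0.04141866] [-0.02794657 -0.13110396 -0.99097464]
```

```bash
python3 -m jog '{"travel":[[0.5,2.1,7.2],[0.5,2.4,7.1],[0.6,2.7,7.0],[0.6,3.0,6.8],[0.7,3.3,6.7]],"dr":[[-2.45,0.52,0],[-2.45,0.52,0],[-2.45,0.52,0],[-2.45,0.52,0],[-2.45,0.52,0]],"jaw":[255,255,255,255,255]}' 60
python3 -m jog '{"travel":[[0,0,0],[0,0,0]],"dr":[[0,0,0],[0,0,0]],"jaw":[255,255]}' 60
python3 - <<'E'
from h import *
s=get_state(); print(s["qpos"],s["wrist_torque"],Rn.from_quat(s["tcp_rot"]).as_matrix()[:,2])
im=read_camera("side"); cv2.imwrite("pics/s7.png",cv2.resize(im[80:330,150:470,::-1],None,fx=2,fy=2))
E
```

```text
time: 13.87
eef_pos: [0.5274, 0.0747, 0.1521]
tcp_rot: [0.103, 0.979, -0.175, -0.018]
contact_force: [0.8, -4.0, -0.5]
opening: 0.104
time: 14.03
eef_pos: [0.5275, 0.0748, 0.1522]
tcp_rot: [0.102, 0.979, -0.174, -0.018]
contact_force: [-1.3, -4.3, 2.6]
opening: 0.105
[ 0.10472685  0.14980351  1.9200552  -0.35816582  1.20703745 -1.10636867] [-0.76583436  0.12968509  0.00986687] [-0.0716756  -0.33695749 -0.93878765]
```

View pics/s7.png

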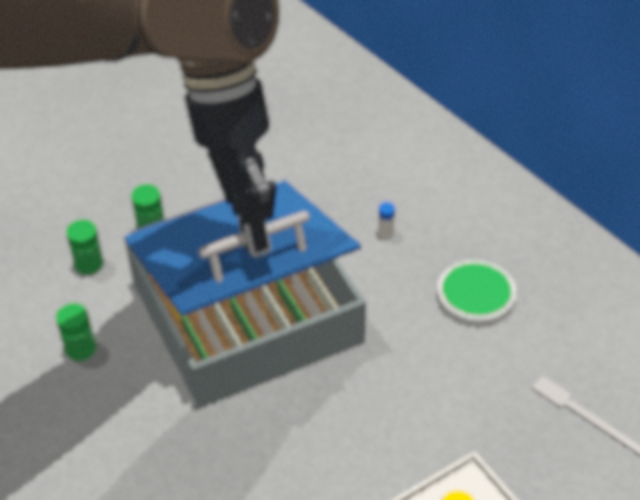

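The lid is up about 20°, slides visible below it, and the bar is held mid-way between the posts at crop (258,235). The vial and dish are untouched. Continuing.

```bash
python3 -m jog '{"travel":[[0.8,3.6,6.5],[0.8,3.9,6.4],[0.9,4.1,6.2],[0.9,4.4,6.0],[1.0,4.7,5.8]],"dr":[[-2.45,0.52,0],[-2.45,0.52,0],[-2.45,0.52,0],[-2.45,0.52,0],[-2.45,0.52,0]],"jaw":[255,255,255,255,255]}' 60
python3 -m jog '{"travel":[[1.0,4.9,5.6],[1.1,5.1,5.3],[1.1,5.4,5.1],[0,0,0],[0,0,0]],"dr":[[-2.45,0.52,0],[-2.45,0.52,0],[-2.45,0.52,0],[0,0,0],[0,0,0]],"jaw":[255,255,255,255,255]}' 60
cat > a.py <<'E'
from h import *
s=get_state(); R=Rn.from_quat(s["tcp_rot"]).as_matrix(); g=s["eef_pos"]-.019*R[:,2]
u=np.array([np.cos(np.radians(78)),np.sin(np.radians(78)),0]); h=np.array([.5236,.0571,.1135])+.170*u; h[2]=.0705
d=g-h; print(s["qpos"],s["contact_force"],s["wrist_torque"],"tilt",np.degrees(np.arccos(-R[2,2])),"lid deg",np.degrees(np.arctan2(d[2],-d@u)-np.arctan2(.043,.17)),"r",np.hypot(d[2],d@u),np.hypot(.17,.043))
E
python3 a.py
```

```text
time: 14.5
eef_pos: [0.5319, 0.0955, 0.183]
tcp_rot: [0.1, 0.954, -0.28, -0.03]
contact_force: [-0.4, -4.2, -0.0]
opening: 0.103
time: 14.92
eef_pos: [0.5353, 0.1112, 0.1991]
tcp_rot: [0.098, 0.934, -0.341, -0.036]
contact_force: [-0.2, -5.5, 3.9]
opening: 0.105
[ 0.27959626  0.27231737  1.76738112 -0.60666495  1.49445109 -0.91070498] [-0.2277282  -5.51575794  3.8874397 ] [-0.55649156  0.02803646 -0.02136865] tilt 40.07412727771304 lid deg 40.232424639366585 r 0.17599933478813534 0.17535392781457734
```

```bash
python3 -m jog '{"travel":[[1.2,5.6,4.9],[1.2,5.8,4.6],[1.3,6.0,4.4],[1.3,6.1,4.1],[0,0,0]],"dr":[[-2.45,0.52,0],[-2.45,0.52,0],[-2.45,0.52,0],[-2.45,0.52,0],[0,0,0]],"jaw":[255,255,255,255,255]}' 60
python3 -m jog '{"travel":[[0,0,0],[0,0,0],[0,0,0]],"dr":[[0,0,0],[0,0,0],[0,0,0]],"jaw":[255,255,255]}' 60
python3 a.py
python3 - <<'E'
from h import *
im=read_camera("scene"); cv2.imwrite("pics/c8.png",cv2.resize(im[120:420,160:480,::-1],None,fx=2,fy=2))
im=read_camera("side"); cv2.imwrite("pics/s8.png",cv2.resize(im[80:400,150:470,::-1],None,fx=1.8,fy=1.8))
E
```

```text
time: 15.33
eef_pos: [0.5405, 0.1351, 0.2172]
tcp_rot: [0.094, 0.901, -0.422, -0.044]
contact_force: [0.3, -3.4, 5.0]
opening: 0.108
time: 15.58
eef_pos: [0.5404, 0.1345, 0.2169]
tcp_rot: [0.095, 0.901, -0.42, -0.044]
contact_force: [1.7, -4.1, 3.8]
opening: 0.101
[ 0.35319879  0.35646427  1.68571253 -0.70744121  1.64255514 -0.85578711] [ 1.71733403 -4.06662527  3.79383464] [-0.33252673 -0.14971961  0.25148357] tilt 49.99616715372426 lid deg 50.130590664608825 r 0.1759414439200456 0.17535392781457734
```

View pics/s8.png

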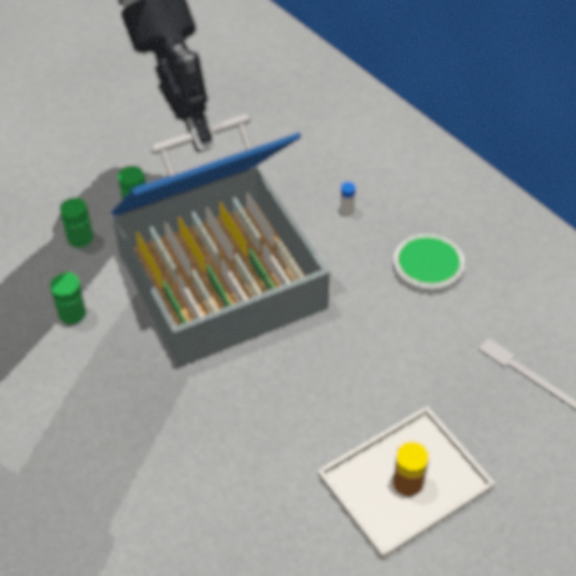

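View pics/c8.png

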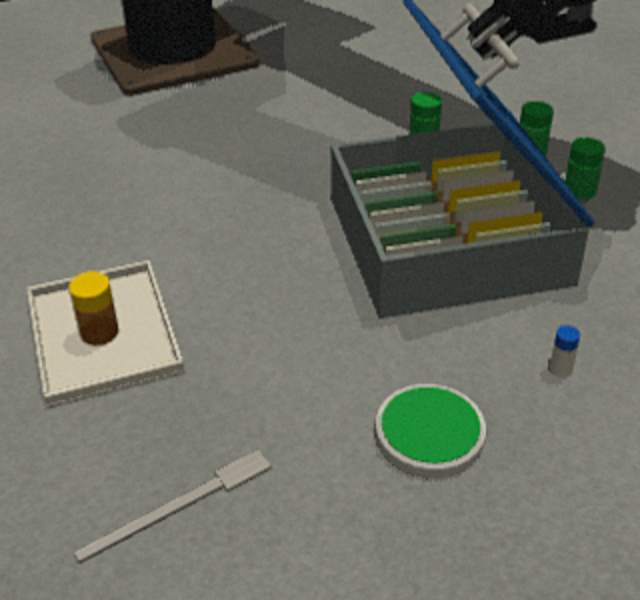

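Side and scene: the lid stands open, the bar is in the jaws, the jar is upright in the tray and the bystanders are in place. One independent check of the angle: predicted lid corner pixels for several angles against the side crop's free-edge corners at about (115,212) and (300,135).

Run:
```python
from h import *
u=np.array([np.cos(np.radians(78)),np.sin(np.radians(78)),0]); v=np.array([-u[1],u[0],0]); h=np.array([.5236,.0571,0])+.170*u; h[2]=.0705
for a in (44,47,50,53,56):
    t=np.radians(a); e=-u*np.cos(t)+np.array([0,0,np.sin(t)]); n=u*np.sin(t)+np.array([0,0,np.cos(t)])
    print(a,[((proj("side",h+.2*e+.004*n+w*v)-[150,80])*1.8).round(0).tolist() for w in (.1,-.1)], [((proj("scene",h+.17*e+.043*n+w*v)-[160,120])*2).round(0).tolist() for w in (.055,-.055)],[((proj("side",h+.17*e+.043*n+w*v)-[150,80])*1.8).round(0).tolist() for w in (.055,-.055)])
```

```text
44 [[138.0, 211.0], [305.0, 152.0]] [[450.0, 18.0], [493.0, 72.0]] [[159.0, 164.0], [250.0, 133.0]]
47 [[134.0, 202.0], [302.0, 143.0]] [[459.0, 13.0], [502.0, 66.0]] [[156.0, 157.0], [247.0, 126.0]]
50 [[131.0, 193.0], [299.0, 134.0]] [[467.0, 8.0], [512.0, 60.0]] [[153.0, 149.0], [244.0, 119.0]]
53 [[127.0, 183.0], [296.0, 126.0]] [[476.0, 3.0], [522.0, 55.0]] [[149.0, 142.0], [240.0, 112.0]]
56 [[124.0, 174.0], [292.0, 117.0]] [[485.0, -1.0], [532.0, 50.0]] [[146.0, 135.0], [237.0, 105.0]]
```

The right free-edge corner (300,135) and the bar ends (side 155,149 and 248,120; scene 470,8 and 513,60) all match 50°. My left reading (115,212) was the hinge end, not the free corner. Handing in.

```bash
python3 -c "
from plant import *
print(sign_off())"
```

```text
the job is handed in; nothing more can be done
None
```

The jar is standing upright near the middle of the white tray, and the arm is still holding the lid open at about 50° by its bar handle. I handed the job in at about 16 s of the 64 s allowed.

- **Jar:** I gripped it at 25 N a finger, lifted it straight up, and set it down until I felt the tray floor. The force on the tool at contact was about 9 N. The last pictures show it upright.
- **Lid:** I raised it along the hinge arc with the tool turning along with it, gripping the bar at 60 N. The readings I saw during the lift stayed under about 9 N.
- **Angle:** The arm's own pose gives a lid angle of 50.1°. Both bar ends in the two camera views, and the right free corner of the lid in the side view, match the 50° prediction to a few pixels. One pixel I first read as the left free corner didn't match; it was the hinge end, so I left it out.
- **Other objects:** In the last pictures the dish, vial, spatula and green jars look undisturbed.

I didn't monitor forces on the gripper body or joint speeds separately.

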